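# Switch on the drive enclosure behind its push-to-open door

### The job

Switch on the drive enclosure, whose power button is behind its front door: push the door in near its free edge until the catch clicks, let go so that it springs ajar by itself, swing it wide open with a fingertip behind its free edge, then press the power button fully in and let it go. Work gently with the fingertips or the outside of the fingers only: do not grip or lift anything, do not shove the enclosure along the bench, and leave the loose things around and on top of it where they are.

Things in the scene. Friction and masses are not known exactly. Their poses are not given: they have to be found in the camera images.
- enclosure: Dark steel drive enclosure, 190 mm wide, 230 deep, 185 high, about 5.5 kg, loose on rubber feet. Origin at bench level under the middle of its front bezel; own -x points out of the front, +y to the hinge side, z up; the box fills x 0 to 230 mm, y -95 to 95 mm. Its front looks roughly to the robot's right (world -y), hinge on the side nearer the robot, free edge farther away.
- door_hinge (a point): On the door's upright hinge axis, level with the door's top (180 mm above the bench), 12 mm in front of the bezel, 90 mm to the enclosure's +y side. Its axes are the door's (the enclosure's when shut; they turn with it). The door, a shell with no handle, runs 180 mm along its own -y, is 165 mm high; outer face 8 mm to the -x side of the axis, back rim 6 mm to the +x side.
- door_press (a point): Where to push the door: on its outer face, 155 mm from the hinge axis (25 mm in from the free edge), 25 mm below its top. Push square to the face, along the door's +x. Pushed in about 3.5 mm here (about 3 N) the catch lets go; take the push away, backing off at least 70 mm, and a spring plunger drives the door ajar in under a second.
- door_edge (a point): Top of the door's free edge, at the middle of its thickness, 180 mm from the hinge axis. When ajar there is a gap of some 45 to 50 mm between it and the enclosure, open from above and from the side. The plunger stays out 40 mm from the bezel, low down: 162 mm from the hinge axis, 75 mm above the bench, 12 mm thick.
- door (a joint): Door angle, rad: 0 shut (6 mm clear of the bezel), negative pushed in (catch lets go by -0.022, stop at -0.030), positive open (stop at 1.95). It springs to about 0.25, then turns freely (under 1 N at the edge) and stays where it is left.
- power_face (a point): Centre of the face of the power button: a round button 18 mm across on the front, standing 6 mm proud of the bezel, 70 mm to the enclosure's -y side (far from the hinge) and 27 mm below its top (158 mm above the bench). Covered by the door when that is shut. Press along the enclosure's +x.
- power (a joint): Travel of the power button, m: 0 out, 0.0035 fully in; about 1 N to start, 5 N fully in; springs back.
- hard_drive: Bystander: bare hard drive lying flat on the bench, 147 x 102 x 26 mm; origin under its centre.
- air_can: Bystander: spray can 62 mm across, 170 mm high, standing on the bench some 0.3 m in front of the door, beside the hard drive; origin under its centre.
- ssd: Bystander: solid-state drive lying flat on the bench, 100 x 70 x 7 mm; origin under its centre.
- memory: Bystander: memory module 133 x 36 x 8 mm lying flat on top of the enclosure, towards the back, about 155 mm behind the bezel; origin under its centre.

How it is judged:
By the outcome, as a careful person would: the job done as asked, in the order asked, and still so for the second after the job is handed in, with the robot touching nothing.
It also fails if it takes over 61 s, if anything falls off the work surface, if the arm or the gripper's body presses on something with over 40 N, if the wrist force passes 120 N, or if a joint passes its speed limit or range.

### The arm

A 6-joint arm with a two-finger parallel gripper is mounted at the origin on the work surface. World frame = base frame: x ahead of the robot, y to its left, z up, the work surface at z = 0. Lengths are in mm, angles in rad, forces in N, time in s.
With the tool pointing down it reaches from about 425 to 950 mm from the base axis. Payload 3.5 kg.
Tool frame: the origin (TCP) lies at the very end of the fingers, on their centre line; the grasp point (between the pads) lies 19 mm behind it; z points along the fingers, y is the direction in which the jaws open and shut (so a half turn about z gives the same grasp; the last joint's range is limited). The gripper opens to 85 mm and grips with 20 to 120 N. Pads are 22 mm wide; open, the fingers measure 114 mm over their backs; the gripper's body (76 mm by 85 mm) begins 54 mm behind the grasp point. The pads swing forward as they close: fully open they stand 13 mm farther back than shut.
Start: joints at [-1.492, 0.286, 1.577, -0, 1.279, -0.15], TCP at [153.121, -657.389, 231.325] pointing down, gripper open.
Joint ranges: [-2.77, 2.77], [-0.9, 2.22], [0.21, 2.48], [-1.53, 4.67], [0.24, 2.81], [-2.84, 2.84]. Speed limits (rad/s): [2.79, 2.79, 3.14, 3.14, 3.14, 3.14].

### API

Orientations are given as [roll, pitch, yaw] about the fixed x, y, z axes, in that order (R = Rz(yaw) Ry(pitch) Rx(roll)).
In Python, from station import arm gives the robot as it stands. The module is installed in compiled form; this text tells all that it offers.
- The arm moves only by the tool arm_command, never from a script. Its argument "rows" is a list of rows, each a list of 3 entries, a list of its own where there are three numbers: the finger opening in m, from 0 to 0.0854, then the shift along the tool's x, y, z in m, then the turn about the tool's z in rad. A call has 1 to 10 rows; each row shifts and turns the commanded pose from where the row before left it, along the tool's axes as they then stand; what a row does not reach is not made up. A row lasts 1/10 s, in which the tool goes at most 50 mm and 8.59 degrees, less where a joint would pass 70% of its speed; a pose out of reach is approached as far as the arm can. A call with a gripper value outside its range is refused whole. The fingers move at their own pace and stop on an object; the grip force is fixed at half the most. Time passes only in rows, so rows that do not move let the fingers close. It gives the time, the measured TCP pose, the force and the opening at its end, in the units of the state.
- arm.observe(): the state, without advancing time (a new reading comes with each control period).
- arm.snapshot(name): name is "scene" or "top" or "wrist"; returns the picture (420x560x3 uint8, red, green, blue); there is no depth.
- arm.get_calibration(name): a dict with "fovy" (degrees; the focal length in pixels is half the picture's height over the tangent of half this angle, whatever the lens; pixels are square), "cx", "cy" (the principal point, pixels), "dist_coeffs" ([k1, k2, p1, p2, k3] as OpenCV has them; the pictures are not rectified), "cam_to_world" (4x4, takes a point from camera to world coordinates); the wrist camera has in their place "tool_from_camera" (4x4, takes a point from camera to tool coordinates, whose origin is the TCP and whose axes are the flange's). Camera axes: x right, y up, looking along -z (the intrinsics and any distortion apply to the point x, -y, -z); pixel columns grow to the right and rows downward; lengths in mm; the calibration is good to about 2 mm. A picture is of the moment at which its call begins: read the wrist's pose just before it. get_calibration takes no time and is no camera call.
- arm.finish_job(): hands the job in, once; it reports no verdict.
The state is a dict: "time": time; "joint_positions": joint angles; "qd": joint speeds; "joint_efforts": joint torques, N m; "tcp_pos": TCP position; "tcp_rot": TCP orientation; "ft_force": force on the tool from outside, world axes, zero at the start; "ft_torque": the same for the moment, N m; "finger_gap": opening from 0.0 (shut) to 1.0 (fully open).
Only numpy, scipy, OpenCV 4.12 (cv2) and the standard library are available. Lean on these libraries where they do the work, as an engineer would, in place of code of your own. Each camera call takes 0.05 s, during which the arm holds its last target.

## Working session

There is one attempt and no reset: what is moved stays moved. The work goes in short steps, Python scripts to look and compute and a tool call to move; the robot and the scene stay as the last step left them, time stands still between calls to the robot, and variables do not carry over. Pictures are saved under pics/ and viewed, and the job is handed in when it is done.

Besides the shell and the picture viewer there is one more tool, called after "Request:" in YAML: its name, and indented under it one key for each argument. arm_command: Moves the arm, as the interface text tells. Its arguments: {"type":"object","properties":{"rows":{"type":"array","items":{"type":"array"}}},"required":["rows"]}

```bash
mkdir -p pics; ls
cat > h.py <<'E'
import numpy as np, cv2, json
from station import arm
from scipy.spatial.transform import Rotation as Ro
def snap(n,f):
    im=arm.snapshot(n); cv2.imwrite('pics/'+f,im[:,:,::-1]); return im
def K(c,h=420):
    f=h/2/np.tan(np.radians(c['fovy'])/2); return np.array([[f,0,c['cx']],[0,f,c['cy']],[0,0,1]])
E
python3 - <<'E'
from h import *
s=arm.observe(); print(s)
for n in ("scene","top","wrist"):
    snap(n,n+'0.png'); print(n,arm.get_calibration(n))
E
```

```text
pics
{'time': 0.0, 'joint_positions': array([-1.49199921e+00,  2.87257605e-01,  1.57817480e+00, -9.43430862e-06,
        1.27861880e+00, -1.50011048e-01]), 'qd': array([ 0.00117921, -0.00028365,  0.00015265, -0.00198653,  0.0003175 ,
        0.00050409]), 'joint_efforts': array([-4.76143723e-04, -4.05979764e+01, -2.92630076e+01, -1.58456933e-04,
        5.80456399e-03,  3.14365941e-06]), 'tcp_pos': array([ 153.06806482, -656.73592172,  229.88708115]), 'tcp_rot': array([-3.13916036e+00, -3.58501404e-04,  2.28810460e-01]), 'ft_force': array([-0.16065902, -0.08921345, -0.853074  ]), 'ft_torque': array([-0.01561612, -0.01789809,  0.01547191]), 'finger_gap': 0.9991449694330309}
scene {'fovy': 52.91253266137497, 'cx': 274.4614761014123, 'cy': 204.33096548559467, 'dist_coeffs': array([-0.08372523,  0.        ,  0.        ,  0.        ,  0.        ]), 'cam_to_world': array([[-6.79645826e-01, -4.36176704e-01,  5.89772358e-01,
         1.06134720e+03],
       [ 7.33474668e-01, -3.93328688e-01,  5.54353185e-01,
         4.19992584e+02],
       [-9.82155704e-03,  8.09346913e-01,  5.87248764e-01,
[... 479 characters left out ...]
  [-9.70172862e-05,  2.01582392e-01,  9.79471556e-01,
         1.01071921e+03],
       [ 0.00000000e+00,  0.00000000e+00,  0.00000000e+00,
         1.00000000e+00]])}
wrist {'fovy': 67.0753392169357, 'cx': 278.8891451797587, 'cy': 207.0790349330009, 'dist_coeffs': array([-0.02407981,  0.        ,  0.        ,  0.        ,  0.        ]), 'tool_from_camera': array([[ 4.62148819e-04,  9.52311501e-01,  3.05127174e-01,
         7.81179468e+01],
       [ 9.99999893e-01, -4.35676961e-04, -1.54848842e-04,
        -7.40281687e-01],
       [-1.45274529e-05,  3.05127213e-01, -9.52311600e-01,
        -1.41323711e+02],
       [ 0.00000000e+00,  0.00000000e+00,  0.00000000e+00,
         1.00000000e+00]])}
```

View pics/scene0.png

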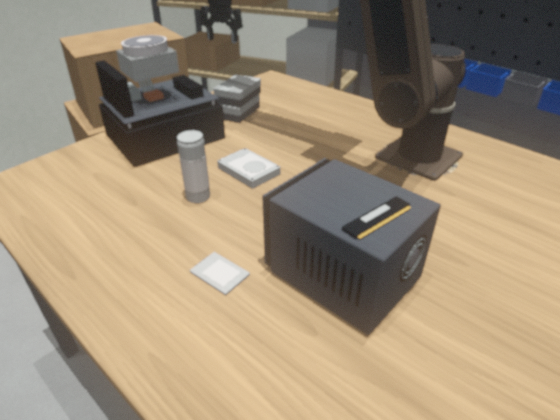

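View pics/top0.png

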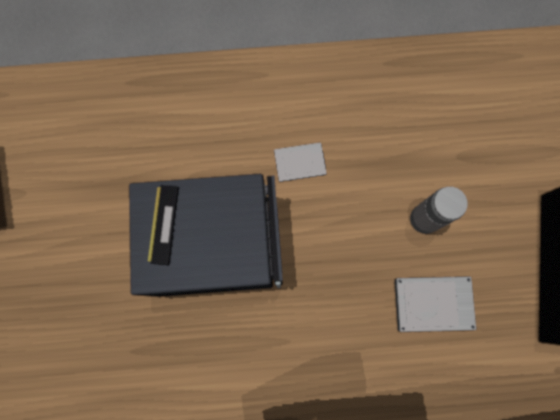

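View pics/wrist0.png

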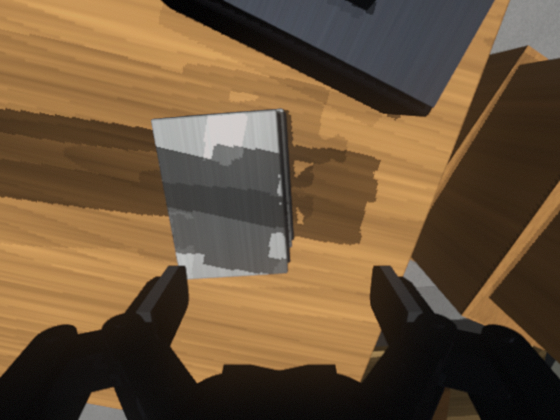

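Run:
```python
import cv2
a=cv2.imread('pics/top0.png')[160:310,115:335]; cv2.imwrite('pics/top0c.png',cv2.resize(a,None,fx=3.6,fy=3.6,interpolation=cv2.INTER_CUBIC))
a=cv2.imread('pics/scene0.png')[150:330,250:450]; cv2.imwrite('pics/scene0c.png',cv2.resize(a,None,fx=3.3,fy=3.3,interpolation=cv2.INTER_CUBIC))
```

```text
(no output)
```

View pics/top0c.png

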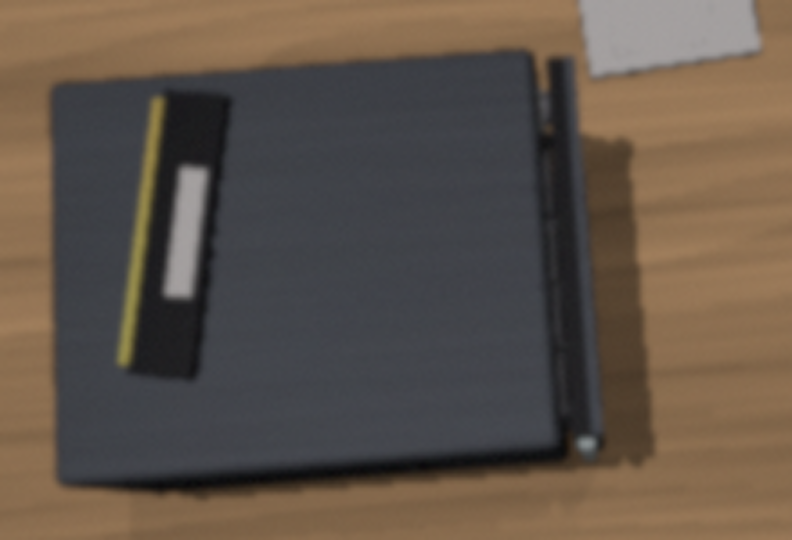

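View pics/scene0c.png

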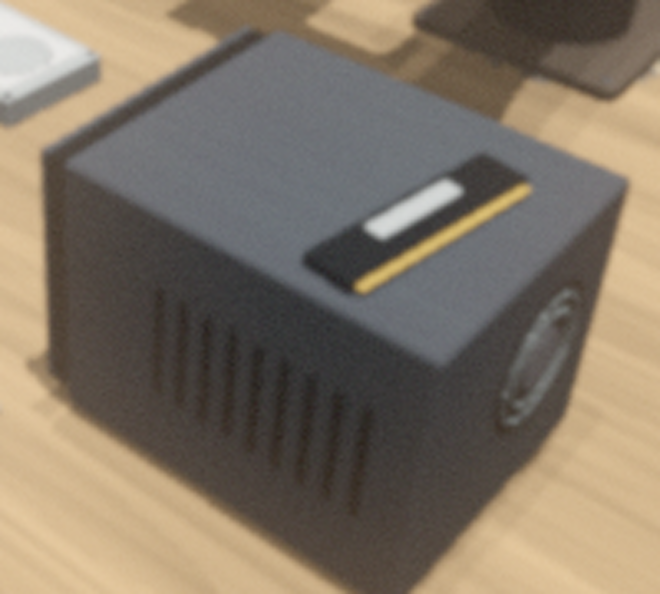

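```bash
cat >> h.py <<'E'
def proj(n,P):
    c=arm.get_calibration(n); T=np.linalg.inv(c['cam_to_world']); P=np.atleast_2d(P)
    q=P@T[:3,:3].T+T[:3,3]; q=q*[1,-1,-1]
    return cv2.projectPoints(q.reshape(-1,1,3),np.zeros(3),np.zeros(3),K(c),c['dist_coeffs'])[0].reshape(-1,2)
def ray(n,uv,z):
    c=arm.get_calibration(n); T=c['cam_to_world']
    u=cv2.undistortPoints(np.array(uv,float).reshape(-1,1,2),K(c),c['dist_coeffs']).reshape(-1,2)
    d=np.c_[u[:,0],-u[:,1],-np.ones(len(u))]@T[:3,:3].T
    o=T[:3,3]; return o+d*((z-o[2])/d[:,2])[:,None]
def e2w(p,P):
    c,s=np.cos(p[2]),np.sin(p[2]); P=np.atleast_2d(np.asarray(P,float))
    return np.c_[p[0]+c*P[:,0]-s*P[:,1],p[1]+s*P[:,0]+c*P[:,1],P[:,2]]
E
python3 - <<'E'
from h import *
from scipy.optimize import least_squares
C=np.array([[0,-95,185],[230,-95,185],[230,95,185],[0,95,185],[-12,90,180]])
t=np.array([[530,52],[53,86],[60,482],[565,447],[587,443]])/3.6+[115,160]
s=np.array([[68,160],[443,365],[628,182],[275,32]])/3.3+[250,150]
fs={'top':lambda p:(proj('top',e2w(p,C))-t).ravel(),'scene':lambda p:(proj('scene',e2w(p,C[:4]))-s).ravel()}
fs['both']=lambda p:np.r_[fs['top'](p),fs['scene'](p)]
for k,f in fs.items():
    r=least_squares(f,[400,0,1.57]); print(k,r.x,r.fun.round(1))
p=r.x
# door outer edge
print('hinge',e2w(p,[-12,90,180]),'press',e2w(p,[-20,-65,155]),'edge',e2w(p,[-13,-90,180]),'pwr',e2w(p,[-6,-70,158]))
print('door top corners obs outer', ray('top',np.array([[573,60],[600,440],[549,60]])/3.6+[115,160],180))
print('model', e2w(p,[[-20,-90,180],[-20,90,180],[-6,-90,180]]))
for n,uv,z in (('air',[[449,203]],170),('hd',[[397,280],[472,279],[475,330],[401,331]],26),('ssd',[[276,150],[322,144],[326,174],[280,181]],7)):
    print(n,ray('top',uv,z).round(0))
E
```

```text
top [537.22396753   2.36071482   1.56209341] [ 1.6 -1.2 -0.5 -1.1 -1.1  1.9 -0.5  1.2  0.5 -1.2]
scene [540.24077043   5.07407589   1.56684112] [-2.5  0.4 -0.   0.6  1.9 -1.4  0.7 -1.4]
both [537.84350065   3.23730742   1.56393044] [ 1.  -1.5 -1.1 -1.1 -1.6  1.9 -1.   0.9  0.1 -1.5 -2.4 -0.6 -0.7 -0.7
  1.5 -2.2  0.7 -2.1]
hinge [[447.76323194  -8.1444846  180.        ]] press [[602.70465189 -17.20850044 155.        ]] edge [[627.75212348 -10.3803113  180.        ]] pwr [[607.80065573  -3.24315959 158.        ]]
door top corners obs outer [[626.01097373 -15.55709234 180.        ]
 [446.1607502  -13.85811873 180.        ]
 [626.95356275  -4.14077737 180.        ]]
model [[627.70406264 -17.38014631 180.        ]
 [447.70830526 -16.14429604 180.        ]
 [627.80018433  -3.38047629 180.        ]]
air [[ 557. -312.  170.]]
hd [[ 439. -238.   26.]
 [ 429. -385.   26.]
 [ 333. -376.   26.]
 [ 342. -234.   26.]]
ssd [[ 729.  -24.    7.]
 [ 734. -121.    7.]
 [ 668. -123.    7.]
 [ 661.  -27.    7.]]
```

Run:
```python
from h import *
print(ray('scene',[[125,155],[222,135],[105,115]],0).round(0))
P=ray('scene',[[160,120]],0)
c=arm.get_calibration('scene')['cam_to_world'][:3,3]
for z in (100,200,300): print(z,ray('scene',[[145,45],[112,70]],z).round(0))
print(proj('scene',arm.observe()['tcp_pos']))
print(ray('top',[[540,190],[540,345]],0).round(0))
```

```text
[[ 568. -651.    0.]
 [ 290. -530.    0.]
 [ 461. -970.    0.]]
100 [[   50. -1316.   100.]
 [  329. -1112.   100.]]
200 [[ 250. -972.  200.]
 [ 474. -809.  200.]]
300 [[ 451. -628.  300.]
 [ 619. -505.  300.]]
[[222.48678585  45.37877325]]
[[ 599. -565.    0.]
 [ 292. -508.    0.]]
```

Request:
arm_command:
  rows:
    - [0, [0, 0, -0.04], -0.148]
    - [0, [0, 0, -0.04], -0.148]
    - [0, [0, 0, -0.04], -0.148]
    - [0, [0, 0, -0.04], -0.148]
    - [0, [0, 0, -0.02], -0.149]
    - [0, [0, 0, 0], -0.149]
    - [0, [0, 0, 0], -0.149]
    - [0, [0, 0, 0], -0.149]
    - [0, [0, 0, 0], -0.149]

```text
time: 1.05
tcp_pos: [153.1, -657.3, 410.7]
tcp_rot: [-3.141, -0.001, 1.572]
ft_force: [-0.5, -0.2, -1.0]
finger_gap: 0.001
```

Run:
```python
from h import *
s=arm.observe(); print({k:np.round(s[k],3) for k in ('time','joint_positions','tcp_pos','tcp_rot','ft_force','finger_gap')})
```

```text
{'time': np.float64(1.05), 'joint_positions': array([-1.492,  0.216,  1.342, -0.   ,  1.585, -1.493]), 'tcp_pos': array([ 153.083, -657.254,  410.672]), 'tcp_rot': array([-3.141e+00, -1.000e-03,  1.572e+00]), 'ft_force': array([-0.522, -0.187, -1.049]), 'finger_gap': np.float64(0.001)}
```

Request:
arm_command:
  rows:
    - [0, [0.035, 0.03, 0], 0]
    - [0, [0.035, 0.03, 0], 0]
    - [0, [0.035, 0.03, 0], 0]
    - [0, [0.035, 0.03, 0], 0]
    - [0, [0.035, 0.03, 0], 0]
    - [0, [0.035, 0.03, 0], 0]
    - [0, [0.035, 0.03, 0], 0]
    - [0, [0.035, 0.03, 0], 0]
    - [0, [0.035, 0.03, 0], 0]
    - [0, [0.035, 0.03, 0], 0]

```text
time: 2.05
tcp_pos: [455.7, -307.1, 411.1]
tcp_rot: [-3.141, -0.0, 1.566]
ft_force: [0.5, -1.4, -0.7]
finger_gap: 0.004
```

Request:
arm_command:
  rows:
    - [0, [0.035, 0.03, 0], 0]
    - [0, [0.035, 0.03, 0], 0]
    - [0, [0.035, 0.03, 0], 0]
    - [0, [0.035, 0.03, 0], 0]
    - [0, [0.035, 0.03, 0], 0]
    - [0, [0, 0, 0.05], 0]
    - [0, [0, 0, 0.05], 0]

```text
time: 2.75
tcp_pos: [607.4, -133.3, 312.0]
tcp_rot: [3.137, 0.002, 1.569]
ft_force: [-0.2, -0.6, -0.5]
finger_gap: 0.001
```

Run:
```python
from h import *
s=arm.observe(); print({k:np.round(s[k],3) for k in ('time','joint_positions','tcp_pos','tcp_rot','ft_force','finger_gap')})
snap('scene','scene1.png');snap('wrist','wrist1.png')
s=arm.observe(); print({k:np.round(s[k],3) for k in ('time','tcp_pos','tcp_rot')})
print(proj('scene',s['tcp_pos']))
```

```text
{'time': np.float64(2.75), 'joint_positions': array([-0.379,  0.118,  1.626, -0.   ,  1.393, -0.377]), 'tcp_pos': array([ 607.385, -133.258,  311.973]), 'tcp_rot': array([3.137e+00, 2.000e-03, 1.569e+00]), 'ft_force': array([-0.176, -0.599, -0.549]), 'finger_gap': np.float64(0.001)}
{'time': np.float64(2.85), 'tcp_pos': array([ 600.875, -132.061,  299.216]), 'tcp_rot': array([-3.121, -0.008,  1.567])}
[[225.14678138 109.76935691]]
```

View pics/scene1.png

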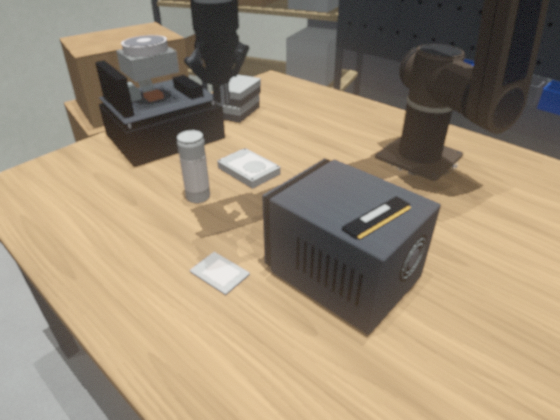

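View pics/wrist1.png

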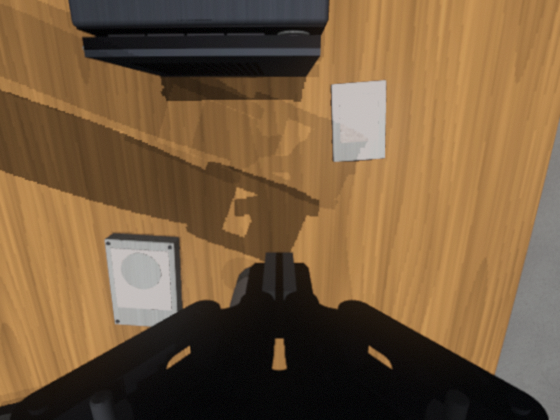

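Run:
```python
from h import *
s=arm.observe(); print({k:np.round(s[k],4) for k in ('time','tcp_pos','tcp_rot','qd')})
a=snap('wrist','wrist2.png')
a=cv2.imread('pics/wrist2.png')[0:90,65:345]; cv2.imwrite('pics/wrist2c.png',cv2.resize(a,None,fx=2.8,fy=2.8,interpolation=cv2.INTER_CUBIC))
snap('scene','scene2.png')
a=cv2.imread('pics/scene2.png')[0:130,160:290]; cv2.imwrite('pics/scene2c.png',cv2.resize(a,None,fx=4.5,fy=4.5,interpolation=cv2.INTER_CUBIC))
s=arm.observe(); print({k:np.round(s[k],4) for k in ('time','tcp_pos','tcp_rot')})
```

```text
{'time': np.float64(2.85), 'tcp_pos': array([ 600.8753, -132.0614,  299.216 ]), 'tcp_rot': array([-3.1214, -0.008 ,  1.5667]), 'qd': array([-0.0165, -0.0424, -0.1535,  0.0025,  0.059 , -0.0022])}
{'time': np.float64(2.95), 'tcp_pos': array([ 605.3049, -134.5654,  310.6055]), 'tcp_rot': array([-3.1389e+00, -1.1000e-03,  1.5656e+00])}
```

View pics/wrist2c.png

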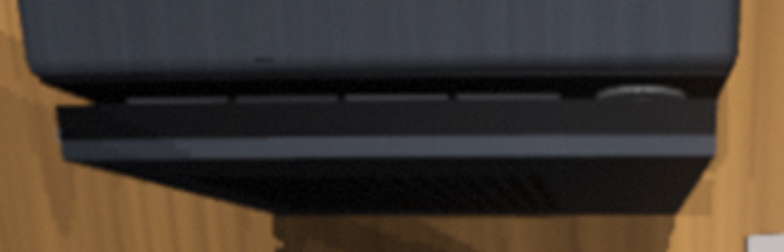

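View pics/scene2c.png

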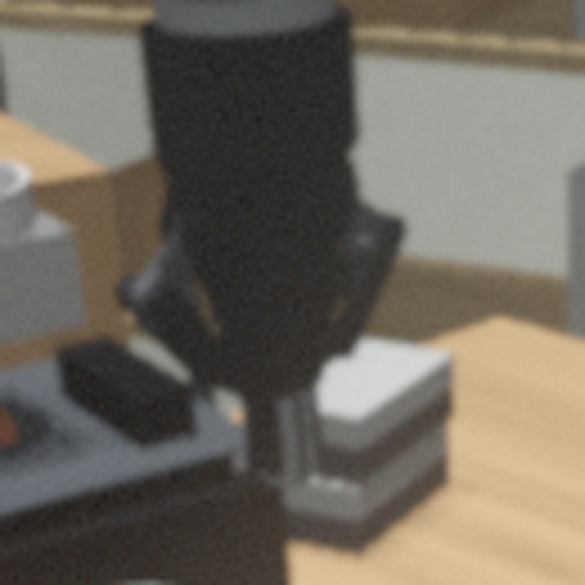

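```bash
cat >> h.py <<'E'
def wray(uv,z,s):
    c=arm.get_calibration('wrist'); W=np.eye(4); W[:3,:3]=Ro.from_euler('xyz',s['tcp_rot']).as_matrix(); W[:3,3]=s['tcp_pos']
    T=W@c['tool_from_camera']
    u=cv2.undistortPoints(np.array(uv,float).reshape(-1,1,2),K(c),c['dist_coeffs']).reshape(-1,2)
    d=np.c_[u[:,0],-u[:,1],-np.ones(len(u))]@T[:3,:3].T
    o=T[:3,3]; return o+d*((np.asarray(z)-o[2])/d[:,2])[:,None]
E
python3 - <<'E'
from h import *
s=arm.observe(); print({k:np.round(s[k],4) for k in ('time','tcp_pos','tcp_rot','qd')})
a=snap('wrist','wrist3.png')
a=cv2.imread('pics/wrist3.png')[0:90,65:345]; cv2.imwrite('pics/wrist3c.png',cv2.resize(a,None,fx=2.8,fy=2.8,interpolation=cv2.INTER_CUBIC))
s=arm.observe(); print({k:np.round(s[k],4) for k in ('time','tcp_pos','tcp_rot')})
E
```

```text
{'time': np.float64(2.95), 'tcp_pos': array([ 605.3049, -134.5654,  310.6055]), 'tcp_rot': array([-3.1389e+00, -1.1000e-03,  1.5656e+00]), 'qd': array([-0.0079, -0.0454, -0.1085,  0.0011, -0.0059, -0.0003])}
{'time': np.float64(3.0), 'tcp_pos': array([ 606.6347, -135.2965,  314.099 ]), 'tcp_rot': array([3.1384e+00, 1.2000e-03, 1.5654e+00])}
```

View pics/wrist3c.png

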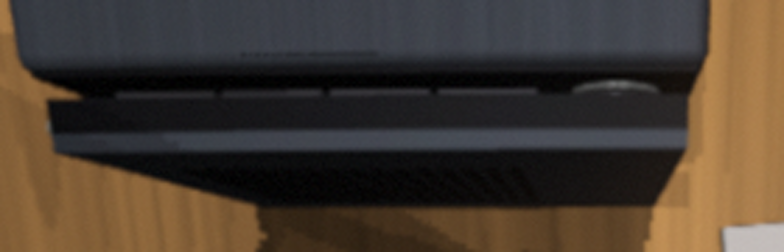

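Run:
```python
from h import *
s=dict(tcp_pos=np.array([ 605.3049, -134.5654,  310.6055]),tcp_rot=np.array([-3.1389e+00, -1.1000e-03,  1.5656e+00]))
uv=np.array([[55,152],[687,150],[50,101],[688,97],[55,132],[687,130],[615,88]])/2.8+[65,0]
print(wray(uv,[180]*6+[158+9],s).round(1))
p=[537.8,3.2,1.565]
print(e2w(p,[[-20,90,180],[-20,-90,180],[-6,90,180],[-6,-90,180],[-6,-70,167]]).round(1))
```

```text
[[451.4 -15.  180. ]
 [630.  -16.4 180. ]
 [452.3  -1.9 180. ]
 [630.   -2.9 180. ]
 [452.3  -9.8 180. ]
 [629.9 -11.3 180. ]
 [610.    2.  167. ]]
[[447.7 -16.3 180. ]
 [627.7 -17.3 180. ]
 [447.8  -2.3 180. ]
 [627.8  -3.3 180. ]
 [607.8  -3.2 167. ]]
```

Request:
arm_command:
  rows:
    - [0, [0, 0, 0.02], 0]
    - [0, [0, 0, 0.02], 0]
    - [0, [0, 0, 0.02], 0]
    - [0, [0, 0, 0.02], 0]
    - [0, [0, 0, 0.01], 0]
    - [0, [0, 0, 0], 0]
    - [0, [0, 0, 0], 0]
    - [0, [0, 0, 0], 0]

```text
time: 3.8
tcp_pos: [606.9, -135.2, 223.9]
tcp_rot: [3.138, 0.001, 1.566]
ft_force: [-0.4, 0.6, 0.0]
finger_gap: 0.004
```

Run:
```python
from h import *
s=arm.observe(); print({k:np.round(s[k],4) for k in ('time','tcp_pos','tcp_rot','qd')})
a=snap('wrist','wrist4.png')
a=cv2.imread('pics/wrist4.png')[0:100,30:390]; cv2.imwrite('pics/wrist4c.png',cv2.resize(a,None,fx=2.2,fy=2.2,interpolation=cv2.INTER_CUBIC))
s=arm.observe(); print({k:np.round(s[k],4) for k in ('time','tcp_pos','tcp_rot')})
```

```text
{'time': np.float64(3.8), 'tcp_pos': array([ 606.9041, -135.1899,  223.9141]), 'tcp_rot': array([3.1378e+00, 1.5000e-03, 1.5657e+00]), 'qd': array([ 0.0023,  0.0028,  0.0134,  0.0005, -0.002 ,  0.0014])}
{'time': np.float64(3.85), 'tcp_pos': array([ 606.7067, -135.0855,  223.5189]), 'tcp_rot': array([3.1383e+00, 1.3000e-03, 1.5657e+00])}
```

View pics/wrist4.png

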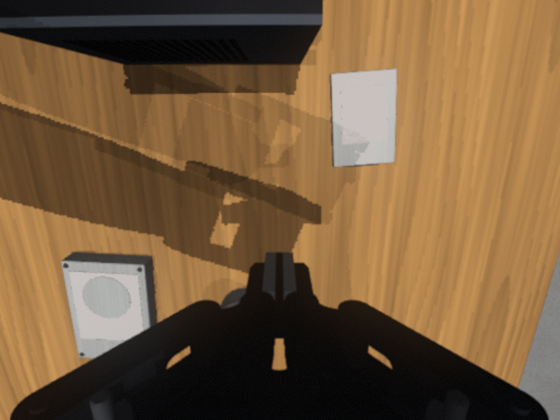

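View pics/wrist4c.png

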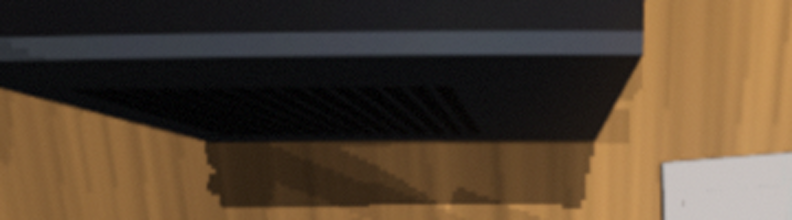

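Run:
```python
from h import *
s=arm.observe()
uv=np.array([[641,54],[300,57],[597,140],[210,138]])/2.2+[30,0]
print(wray(uv,[180]*2+[15]*2,s).round(1), wray([[333,70]],7,s))
```

```text
[[629.3 -15.8 180. ]
 [548.5 -15.9 180. ]
 [630.6 -15.5  15. ]
 [451.4 -13.1  15. ]] [[664.41951409 -20.79645507   7.        ]]
```

Request:
arm_command:
  rows:
    - [0, [0.02, -0.003, 0.02], 0]
    - [0, [0.02, 0, 0.02], 0]
    - [0, [0.02, 0, 0.02], 0]
    - [0, [0.02, 0, 0.013], 0]
    - [0, [0.012, 0, 0], 0]
    - [0, [0.005, 0, 0], 0]
    - [0, [0, 0, 0], 0]
    - [0, [0, 0, 0], 0]
    - [0, [0, 0, 0], 0]
    - [0, [0, 0, 0], 0]

```text
time: 4.85
tcp_pos: [603.5, -38.4, 148.9]
tcp_rot: [3.141, 0.0, 1.565]
ft_force: [-0.2, 0.9, -0.9]
finger_gap: 0.001
```

Run:
```python
from h import *
snap('wrist','wrist5.png')
s=arm.observe(); print({k:np.round(s[k],4) for k in ('time','tcp_pos','tcp_rot','ft_force')})
```

```text
{'time': np.float64(4.9), 'tcp_pos': array([603.4071, -38.2631, 148.7017]), 'tcp_rot': array([3.141e+00, 2.000e-04, 1.565e+00]), 'ft_force': array([ 0.1953, -0.3304,  0.3254])}
```

View pics/wrist5.png

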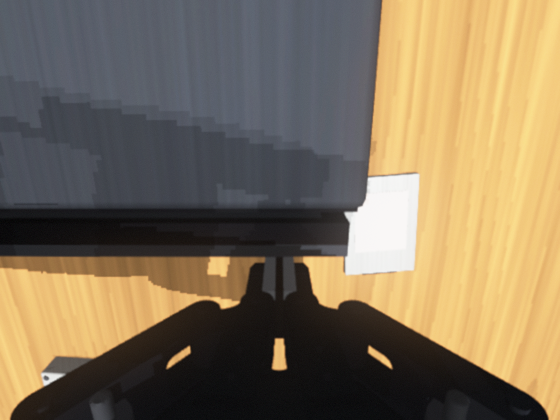

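Request:
arm_command:
  rows:
    - [0, [0.004, 0, 0], 0]
    - [0, [0.003, 0, 0], 0]
    - [0, [0.002, 0, 0], 0]
    - [0, [0, 0, 0], 0]
    - [0, [0, 0, 0], 0]
    - [0, [0, 0, 0], 0]

```text
time: 5.5
tcp_pos: [603.3, -28.6, 148.3]
tcp_rot: [-3.142, 0.0, 1.566]
ft_force: [0.3, -0.5, 0.6]
finger_gap: -0.001
```

Request:
arm_command:
  rows:
    - [0, [0.001, 0, 0], 0]
    - [0, [0.001, 0, 0], 0]
    - [0, [0, 0, 0], 0]
    - [0, [0, 0, 0], 0]

```text
time: 5.9
tcp_pos: [603.3, -26.9, 148.3]
tcp_rot: [3.142, 0.001, 1.566]
ft_force: [-0.5, -1.4, -0.5]
finger_gap: -0.0
```

Request:
arm_command:
  rows:
    - [0, [0.001, 0, 0], 0]
    - [0, [0, 0, 0], 0]
    - [0, [0, 0, 0], 0]

```text
time: 6.2
tcp_pos: [603.4, -25.9, 148.4]
tcp_rot: [3.141, 0.0, 1.566]
ft_force: [-0.1, -3.2, -1.5]
finger_gap: -0.0
```

Request:
arm_command:
  rows:
    - [0, [0.001, 0, 0], 0]
    - [0, [0, 0, 0], 0]
    - [0, [0, 0, 0], 0]

```text
time: 6.5
tcp_pos: [603.4, -24.7, 148.4]
tcp_rot: [3.141, 0.0, 1.566]
ft_force: [0.9, -2.9, -1.1]
finger_gap: 0.0
```

Request:
arm_command:
  rows:
    - [0, [0.001, 0, 0], 0]
    - [0, [0, 0, 0], 0]
    - [0, [0, 0, 0], 0]

```text
time: 6.8
tcp_pos: [603.4, -23.7, 148.3]
tcp_rot: [3.141, 0.0, 1.566]
ft_force: [0.6, -2.8, -1.2]
finger_gap: 0.001
```

Request:
arm_command:
  rows:
    - [0, [0.0005, 0, 0], 0]
    - [0, [0, 0, 0], 0]
    - [0, [0, 0, 0], 0]

```text
time: 7.1
tcp_pos: [603.4, -22.9, 148.4]
tcp_rot: [3.141, -0.0, 1.566]
ft_force: [1.0, -2.7, -1.3]
finger_gap: 0.003
```

Request:
arm_command:
  rows:
    - [0, [0.0005, 0, 0], 0]
    - [0, [0, 0, 0], 0]
    - [0, [0, 0, 0], 0]

```text
time: 7.4
tcp_pos: [603.4, -22.6, 148.3]
tcp_rot: [3.141, -0.0, 1.566]
ft_force: [1.8, -2.5, -0.9]
finger_gap: -0.003
```

Request:
arm_command:
  rows:
    - [0, [0.0005, 0, 0], 0]
    - [0, [0, 0, 0], 0]
    - [0, [0, 0, 0], 0]

```text
time: 7.7
tcp_pos: [603.4, -22.5, 148.4]
tcp_rot: [3.141, 0.001, 1.566]
ft_force: [2.2, -4.4, -1.2]
finger_gap: 0.003
```

Request:
arm_command:
  rows:
    - [0, [-0.03, 0, 0], 0]
    - [0, [-0.04, 0, 0], 0]
    - [0, [-0.03, 0, 0], 0]
    - [0, [0, 0, -0.03], 0]
    - [0, [0, 0, -0.04], 0]
    - [0, [0, 0, -0.03], 0]
    - [0, [0, 0, 0], 0]
    - [0, [0, 0, 0], 0]
    - [0, [0, 0, 0], 0]
    - [0, [0, 0, 0], 0]

```text
time: 8.7
tcp_pos: [601.8, -121.3, 246.0]
tcp_rot: [-3.138, -0.002, 1.566]
ft_force: [0.2, 0.3, -0.6]
finger_gap: 0.003
```

Run:
```python
from h import *
snap('wrist','wrist6.png');snap('top','top6.png')
s=arm.observe(); print({k:np.round(s[k],4) for k in ('time','tcp_pos','tcp_rot','ft_force')})
```

```text
{'time': np.float64(8.8), 'tcp_pos': array([ 602.1138, -121.6497,  246.5781]), 'tcp_rot': array([-3.1387e+00, -1.5000e-03,  1.5659e+00]), 'ft_force': array([-0.2913, -0.0245,  0.0606])}
```

View pics/wrist6.png

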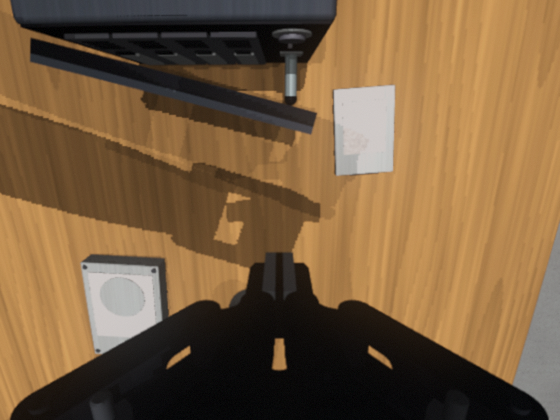

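View pics/top6.png

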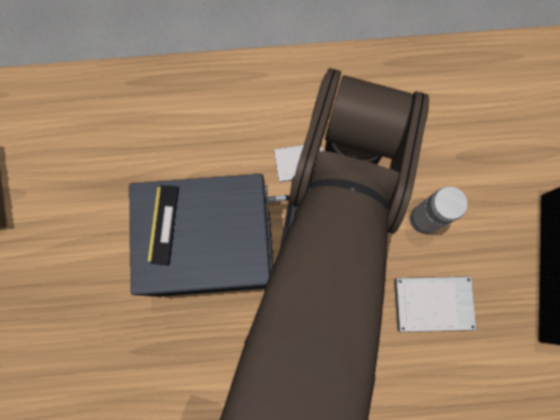

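Run:
```python
from h import *
s=arm.observe()
print(wray([[316,113],[310,132],[33,40],[31,60]],180,s).round(1), wray([[291,103]],81,s))
p=[539.5,4.2,1.566]
H=e2w(p,[-12,90,180])[0]; print('H',H)
for th in (0.25,):
    a=p[2]-th; c,si=np.cos(a),np.sin(a)
    for q in ([6,-180],[-8,-180],[6,-160],[6,-190]): print(q,H[:2]+[c*q[0]-si*q[1],si*q[0]+c*q[1]])
print(e2w(p,[[-6,-70,158],[0,-95,158]]))
```

```text
[[625.5 -47.1 180. ]
 [622.  -58.8 180. ]
 [454.1  -3.1 180. ]
 [450.4 -14.2 180. ]] [[613.0136456 -40.1093359  81.       ]]
H [449.44347951  -7.36819422 180.        ]
[6, -180] [625.14440663 -46.93060325]
[-8, -180] [621.61573021 -60.47860836]
[6, -160] [605.79011361 -41.88963692]
[6, -190] [634.82155315 -49.45108641]
[[609.47041698  -2.13567257 158.        ]
 [634.49890728   3.7443507  158.        ]]
```

Request:
arm_command:
  rows:
    - [0, [0.025, 0.005, 0], 0]
    - [0, [0.03, 0.005, 0], 0]
    - [0, [0.03, 0.005, 0], 0]
    - [0, [0.016, 0.005, 0], 0]
    - [0, [0, 0, 0.015], 0]
    - [0, [0, 0, 0.015], 0]
    - [0, [0, 0, 0], 0]
    - [0, [0, 0, 0], 0]
    - [0, [0, 0, 0], 0]
    - [0, [0, 0, 0], 0]

```text
time: 9.8
tcp_pos: [623.7, -22.0, 219.1]
tcp_rot: [3.14, 0.0, 1.565]
ft_force: [-0.4, -0.6, 0.3]
finger_gap: 0.004
```

Run:
```python
from h import *
snap('wrist','wrist7.png')
s=arm.observe(); print({k:np.round(s[k],4) for k in ('time','tcp_pos','tcp_rot','ft_force')})
```

```text
{'time': np.float64(9.85), 'tcp_pos': array([623.6809, -21.7577, 219.1524]), 'tcp_rot': array([3.1402e+00, 3.0000e-04, 1.5651e+00]), 'ft_force': array([-0.1484, -0.1673,  0.9024])}
```

View pics/wrist7.png

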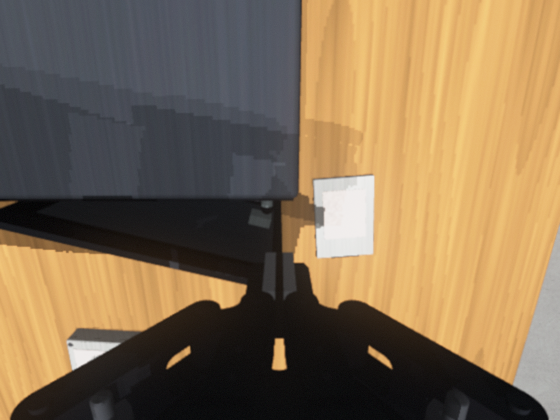

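Request:
arm_command:
  rows:
    - [0, [0, 0, 0.014], 0]
    - [0, [0, 0, 0.014], 0]
    - [0, [0, 0, 0.014], 0]
    - [0, [0, 0, 0.014], 0]
    - [0, [0, 0, 0.012], 0]
    - [0, [0, 0, 0.006], 0]
    - [0, [0, 0, 0], 0]
    - [0, [0, 0, 0], 0]
    - [0, [0, 0, 0], 0]

```text
time: 10.75
tcp_pos: [623.9, -21.4, 145.3]
tcp_rot: [3.14, 0.0, 1.566]
ft_force: [-0.6, -1.2, 1.1]
finger_gap: -0.001
```

Run:
```python
from h import *
snap('wrist','wrist8.png')
s=arm.observe(); print({k:np.round(s[k],4) for k in ('time','tcp_pos','tcp_rot','ft_force')})
H=np.array([449.4,-7.4])
# finger centre path: offset to inner side: radius r along door, n behind back rim
last=None
yaw=s['tcp_rot'][2]
cur=s['tcp_pos'][:2]; cy=1.5655
for th in np.arange(0.3,1.81,0.125):
    a=1.566-th
    q=np.array([6+11.5,-172]); P=H+[np.cos(a)*q[0]-np.sin(a)*q[1],np.sin(a)*q[0]+np.cos(a)*q[1]]
    d=P-cur
    ny=a-0 # tool yaw follows door
    tx=np.array([np.cos(cy),np.sin(cy)]); ty=np.array([np.sin(cy),-np.cos(cy)])
    print(round(th,3),P.round(1),'tool shift',(d@tx).round(1),(d@ty).round(1),'turn',round(cy-ny,3), 'unrot',d[1].round(1),d[0].round(1))
    cur=P; cy=ny
```

```text
{'time': np.float64(10.8), 'tcp_pos': array([623.956 , -21.3509, 145.4118]), 'tcp_rot': array([3.1397e+00, 4.0000e-04, 1.5658e+00]), 'ft_force': array([-0.1212, -0.5627,  0.7787])}
0.3 [618.7 -42.3] tool shift -21.0 -5.1 turn 0.299 unrot -21.0 -5.2
0.425 [613.  -63.2] tool shift -21.6 0.8 turn 0.125 unrot -20.8 -5.7
0.55 [604.8 -83.1] tool shift -21.6 0.8 turn 0.125 unrot -20.0 -8.2
0.675 [ 594.2 -101.9] tool shift -21.6 0.8 turn 0.125 unrot -18.8 -10.7
0.8 [ 581.3 -119.2] tool shift -21.6 0.8 turn 0.125 unrot -17.3 -12.9
0.925 [ 566.3 -134.8] tool shift -21.6 0.8 turn 0.125 unrot -15.6 -15.0
1.05 [ 549.5 -148.4] tool shift -21.6 0.8 turn 0.125 unrot -13.6 -16.8
1.175 [ 531.1 -159.7] tool shift -21.6 0.8 turn 0.125 unrot -11.4 -18.4
1.3 [ 511.5 -168.8] tool shift -21.6 0.8 turn 0.125 unrot -9.0 -19.6
1.425 [ 490.9 -175.2] tool shift -21.6 0.8 turn 0.125 unrot -6.5 -20.6
1.55 [ 469.6 -179.1] tool shift -21.6 0.8 turn 0.125 unrot -3.9 -21.2
1.675 [ 448.1 -180.3] tool shift -21.6 0.8 turn 0.125 unrot -1.2 -21.6
1.8 [ 426.5 -178.8] tool shift -21.6 0.8 turn 0.125 unrot 1.5 -21.5
```

View pics/wrist8.png

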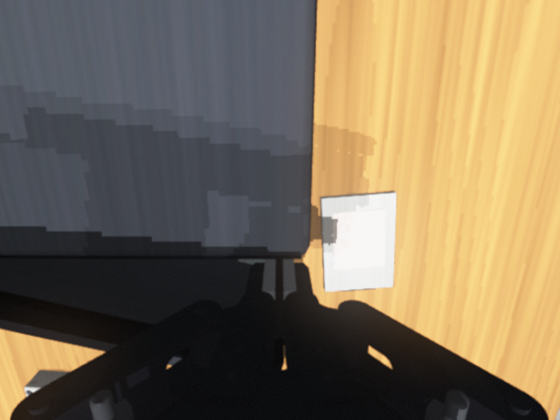

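Request:
arm_command:
  rows:
    - [0, [-0.006, 0, 0], 0.149]
    - [0, [-0.006, 0, 0], 0.149]
    - [0, [-0.005, -0.0007, 0], 0]
    - [0, [-0.005, -0.0007, 0], 0]
    - [0, [-0.0108, 0.0004, 0], 0.0625]
    - [0, [-0.0108, 0.0004, 0], 0.0625]
    - [0, [-0.0108, 0.0004, 0], 0.0625]
    - [0, [-0.0108, 0.0004, 0], 0.0625]

```text
time: 11.6
tcp_pos: [602.8, -83.1, 144.7]
tcp_rot: [3.141, -0.0, 1.018]
ft_force: [0.0, 1.5, 1.0]
finger_gap: 0.0
```

Run:
```python
from h import *
snap('wrist','wrist9.png')
s=arm.observe(); print({k:np.round(s[k],4) for k in ('time','tcp_pos','tcp_rot','ft_force')})
```

```text
{'time': np.float64(11.65), 'tcp_pos': array([602.2044, -84.4455, 144.579 ]), 'tcp_rot': array([3.1411e+00, 9.0000e-04, 1.0153e+00]), 'ft_force': array([-0.3367,  0.1241,  0.4252])}
```

View pics/wrist9.png

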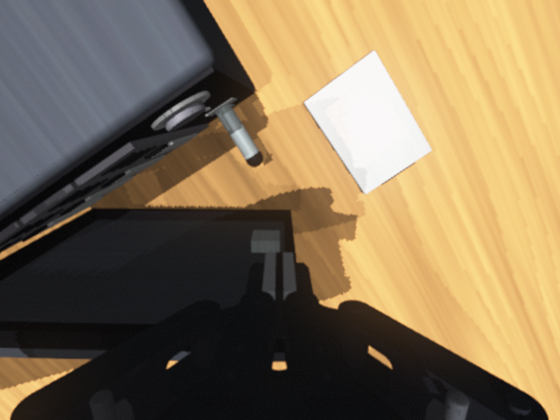

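Request:
arm_command:
  rows:
    - [0, [-0.0108, 0.0004, 0], 0.0625]
    - [0, [-0.0108, 0.0004, 0], 0.0625]
    - [0, [-0.0108, 0.0004, 0], 0.0625]
    - [0, [-0.0108, 0.0004, 0], 0.0625]
    - [0, [-0.0108, 0.0004, 0], 0.0625]
    - [0, [-0.0108, 0.0004, 0], 0.0625]
    - [0, [-0.0108, 0.0004, 0], 0.0625]
    - [0, [-0.0108, 0.0004, 0], 0.0625]

```text
time: 12.45
tcp_pos: [545.4, -146.4, 144.7]
tcp_rot: [3.141, -0.001, 0.518]
ft_force: [0.0, -0.1, 0.2]
finger_gap: 0.003
```

Run:
```python
from h import *
snap('wrist','wrist10.png')
s=arm.observe(); print({k:np.round(s[k],4) for k in ('time','tcp_pos','tcp_rot','ft_force','joint_positions')})
```

```text
{'time': np.float64(12.5), 'tcp_pos': array([ 544.2928, -146.9767,  144.4518]), 'tcp_rot': array([3.1415e+00, 9.0000e-04, 5.1620e-01]), 'ft_force': array([ 0.8743, -0.7397, -0.4851]), 'joint_positions': array([-4.4330e-01,  1.3190e-01,  1.9250e+00, -9.0000e-04,  1.0851e+00,
        6.1170e-01])}
```

View pics/wrist10.png

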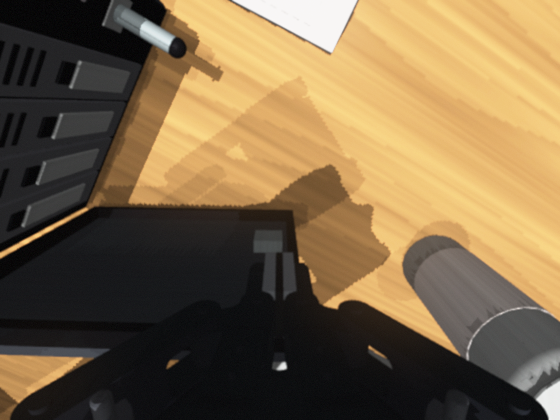

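Request:
arm_command:
  rows:
    - [0, [-0.0108, 0.0004, 0], 0.0625]
    - [0, [-0.0108, 0.0004, 0], 0.0625]
    - [0, [-0.0108, 0.0004, 0], 0.0625]
    - [0, [-0.0108, 0.0004, 0], 0.0625]
    - [0, [-0.0108, 0.0004, 0], 0.0625]
    - [0, [-0.0108, 0.0004, 0], 0.0625]
    - [0, [-0.0108, 0.0004, 0], 0.0625]
    - [0, [-0.0108, 0.0004, 0], 0.0625]
    - [0, [-0.0108, 0.0004, 0], 0.0625]
    - [0, [-0.0065, 0.0003, 0], 0.04]

```text
time: 13.5
tcp_pos: [447.1, -174.8, 144.5]
tcp_rot: [3.142, -0.0, -0.083]
ft_force: [0.0, 0.2, 0.3]
finger_gap: -0.0
```

Request:
arm_command:
  rows:
    - [0, [0, 0, 0], 0]
    - [0, [0.01, 0, 0], 0]
    - [0, [0.02, 0, 0], 0]
    - [0, [0, 0, 0], 0]

```text
time: 13.9
tcp_pos: [479.8, -178.0, 145.0]
tcp_rot: [3.141, -0.002, -0.082]
ft_force: [-0.7, -0.1, -1.0]
finger_gap: -0.002
```

Run:
```python
from h import *
snap('wrist','wrist11.png')
s=arm.observe(); print({k:np.round(s[k],4) for k in ('time','tcp_pos','tcp_rot','ft_force','joint_positions')})
```

```text
{'time': np.float64(13.95), 'tcp_pos': array([ 478.6415, -177.6165,  144.5457]), 'tcp_rot': array([ 3.1414e+00, -4.0000e-04, -8.2200e-02]), 'ft_force': array([1.0283, 0.1229, 0.0214]), 'joint_positions': array([-0.5543,  0.0135,  2.051 ,  0.    ,  1.0767,  1.0987])}
```

View pics/wrist11.png

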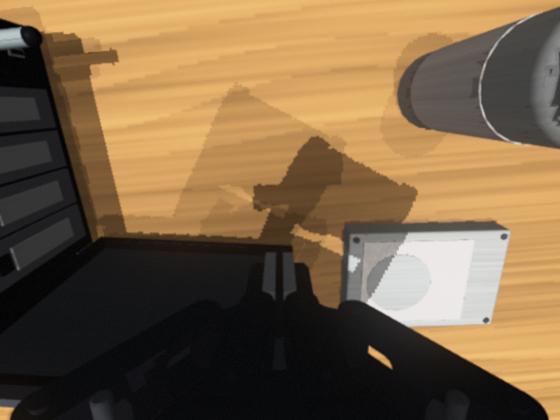

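Request:
arm_command:
  rows:
    - [0, [0.02, 0, -0.02], 0]
    - [0, [0.02, 0, -0.04], 0]
    - [0, [0, 0, -0.04], -0.14]
    - [0, [0, 0, 0], -0.149]
    - [0, [0, 0, 0], -0.149]
    - [0, [0, 0, 0], -0.149]
    - [0, [0, 0, 0], -0.149]
    - [0, [0, 0, 0], -0.149]
    - [0, [0, 0, 0], -0.149]
    - [0, [0, 0, 0], -0.149]

```text
time: 14.95
tcp_pos: [516.8, -180.6, 244.0]
tcp_rot: [-3.141, 0.0, 1.106]
ft_force: [0.5, 0.2, 0.3]
finger_gap: -0.003
```

Request:
arm_command:
  rows:
    - [0, [0, 0, 0], -0.149]
    - [0, [0, 0, 0], -0.149]
    - [0, [0, 0, 0], -0.149]
    - [0, [0, 0, 0], -0.018]
    - [0, [0, 0, 0], 0]
    - [0, [0, 0, 0], 0]

```text
time: 15.55
tcp_pos: [517.1, -180.8, 244.2]
tcp_rot: [-3.141, -0.0, 1.562]
ft_force: [-0.1, -0.2, 0.1]
finger_gap: -0.004
```

Run:
```python
from h import *
snap('wrist','wrist12.png');snap('scene','scene12.png')
s=arm.observe(); print({k:np.round(s[k],4) for k in ('time','tcp_pos','tcp_rot','ft_force','joint_positions')})
```

```text
{'time': np.float64(15.65), 'tcp_pos': array([ 517.1075, -180.8578,  244.2933]), 'tcp_rot': array([-3.1415e+00, -1.0000e-04,  1.5622e+00]), 'ft_force': array([0.4407, 0.2628, 1.5963]), 'joint_positions': array([-0.5217, -0.0047,  1.877 , -0.    ,  1.2694, -0.5131])}
```

View pics/wrist12.png

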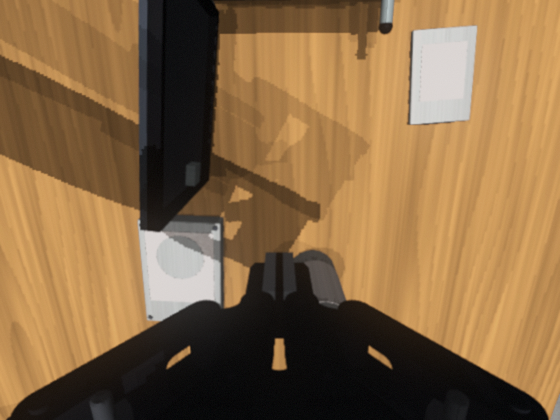

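View pics/scene12.png

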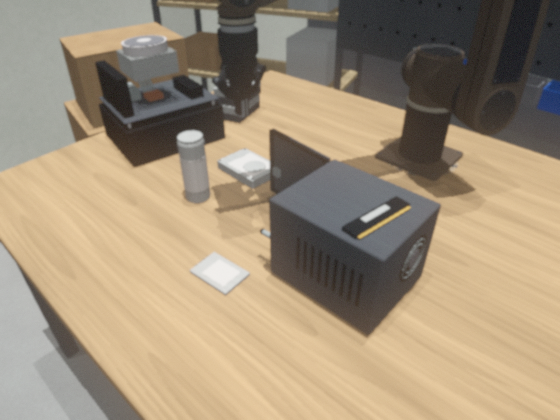

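Request:
arm_command:
  rows:
    - [0, [0.025, 0.02, 0], 0]
    - [0, [0.03, 0.025, 0], 0]
    - [0, [0.03, 0.025, 0], 0]
    - [0, [0.02, 0.02, 0], 0]
    - [0, [0, 0, 0], 0]
    - [0, [0, 0, 0], 0]
    - [0, [0, 0, 0], 0]
    - [0, [0, 0, 0], 0]

```text
time: 16.45
tcp_pos: [607.4, -77.5, 244.4]
tcp_rot: [-3.141, 0.0, 1.562]
ft_force: [0.1, 0.9, 0.6]
finger_gap: 0.003
```

Run:
```python
from h import *
snap('wrist','wrist13.png')
s=arm.observe(); print({k:np.round(s[k],4) for k in ('time','tcp_pos','tcp_rot','ft_force')})
```

```text
{'time': np.float64(16.5), 'tcp_pos': array([607.4204, -77.4849, 244.4374]), 'tcp_rot': array([3.1416e+00, 2.0000e-04, 1.5617e+00]), 'ft_force': array([-0.3146,  1.2849, -0.5287])}
```

View pics/wrist13.png

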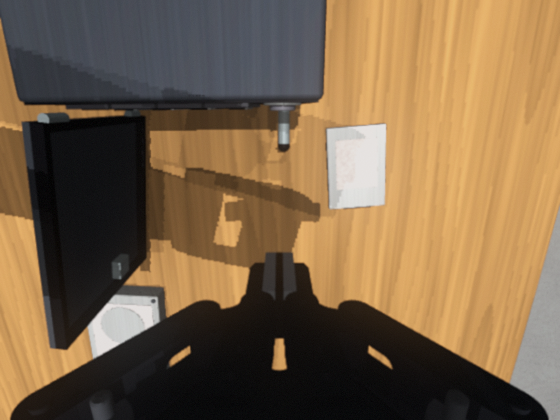

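Run:
```python
from h import *
a=cv2.imread('pics/wrist13.png')[85:165,230:350]; cv2.imwrite('pics/wrist13c.png',cv2.resize(a,None,fx=6,fy=6,interpolation=cv2.INTER_CUBIC))
s=arm.observe()
print(wray([[324,101],[200,102],[265,106],[300,106],[284,151]],[185,185,158,158,75],s).round(1))
```

```text
[[635.1   3.9 185. ]
 [560.3   4.1 185. ]
 [598.4   1.3 158. ]
 [622.4   1.1 158. ]
 [612.6 -40.8  75. ]]
```

View pics/wrist13c.png

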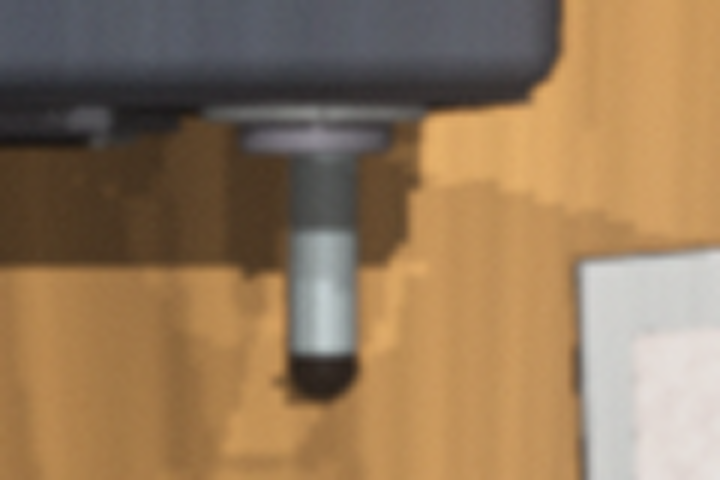

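Request:
arm_command:
  rows:
    - [0, [0, 0.0025, 0.02], 0]
    - [0, [0.01, 0, 0.025], 0]
    - [0, [0.015, 0, 0.025], 0]
    - [0, [0.015, 0, 0.02], 0]
    - [0, [0.01, 0, 0.004], 0]
    - [0, [0.005, 0, 0], 0]
    - [0, [0, 0, 0], 0]
    - [0, [0, 0, 0], 0]
    - [0, [0, 0, 0], 0]

```text
time: 17.4
tcp_pos: [611.6, -22.3, 151.8]
tcp_rot: [3.139, 0.001, 1.563]
ft_force: [0.8, -0.1, -0.4]
finger_gap: -0.006
```

Run:
```python
from h import *
snap('wrist','wrist14.png')
s=arm.observe(); print({k:np.round(s[k],4) for k in ('time','tcp_pos','tcp_rot','ft_force')})
print(wray([[282.8,110]],158,dict(tcp_pos=np.array([607.42,-77.48,244.44]),tcp_rot=np.array([3.1416,0.0002,1.5617]))))
```

```text
{'time': np.float64(17.45), 'tcp_pos': array([611.4553, -22.1935, 151.4997]), 'tcp_rot': array([3.1397e+00, 5.0000e-04, 1.5627e+00]), 'ft_force': array([ 0.502 , -0.428 , -0.7907])}
[[610.59771412  -1.41436867 158.        ]]
```

View pics/wrist14.png

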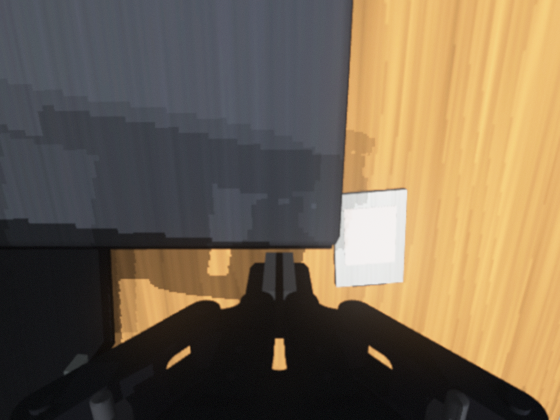

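Request:
arm_command:
  rows:
    - [0, [0.003, 0, 0], 0]
    - [0, [0.003, 0, 0], 0]
    - [0, [0.002, 0, 0], 0]
    - [0, [0, 0, 0], 0]
    - [0, [0, 0, 0], 0]
    - [0, [0, 0, 0], 0]

```text
time: 18.05
tcp_pos: [610.9, -13.6, 150.3]
tcp_rot: [-3.141, -0.0, 1.563]
ft_force: [-0.0, -0.1, 0.1]
finger_gap: -0.003
```

Request:
arm_command:
  rows:
    - [0, [0.001, 0, 0], 0]
    - [0, [0.001, 0, 0], 0]
    - [0, [0, 0, 0], 0]
    - [0, [0, 0, 0], 0]
    - [0, [0, 0, 0], 0]

```text
time: 18.55
tcp_pos: [610.9, -11.9, 150.3]
tcp_rot: [-3.142, 0.0, 1.563]
ft_force: [0.3, -2.4, -0.1]
finger_gap: 0.002
```

Request:
arm_command:
  rows:
    - [0, [0.001, 0, 0], 0]
    - [0, [0, 0, 0], 0]
    - [0, [0, 0, 0], 0]
    - [0, [0, 0, 0], 0]

```text
time: 18.95
tcp_pos: [610.9, -10.8, 150.3]
tcp_rot: [-3.142, 0.0, 1.563]
ft_force: [-0.5, -4.5, -0.4]
finger_gap: -0.0
```

Request:
arm_command:
  rows:
    - [0, [0.0005, 0, 0], 0]
    - [0, [0, 0, 0], 0]
    - [0, [0, 0, 0], 0]
    - [0, [0, 0, 0], 0]

```text
time: 19.35
tcp_pos: [610.9, -10.2, 150.3]
tcp_rot: [-3.141, 0.0, 1.563]
ft_force: [-0.1, -3.4, -0.9]
finger_gap: -0.001
```

Request:
arm_command:
  rows:
    - [0, [0.0005, 0, 0], 0]
    - [0, [0, 0, 0], 0]
    - [0, [0, 0, 0], 0]
    - [0, [0, 0, 0], 0]

```text
time: 19.75
tcp_pos: [610.9, -9.7, 150.3]
tcp_rot: [-3.142, 0.0, 1.563]
ft_force: [0.0, -4.3, -0.9]
finger_gap: 0.0
```

Request:
arm_command:
  rows:
    - [0, [0.0005, 0, 0], 0]
    - [0, [0, 0, 0], 0]
    - [0, [0, 0, 0], 0]
    - [0, [0, 0, 0], 0]

```text
time: 20.15
tcp_pos: [610.9, -9.5, 150.3]
tcp_rot: [-3.142, 0.001, 1.563]
ft_force: [-0.5, -5.2, -1.3]
finger_gap: -0.002
```

Request:
arm_command:
  rows:
    - [0, [0.0005, 0, 0], 0]
    - [0, [0, 0, 0], 0]
    - [0, [0, 0, 0], 0]
    - [0, [0, 0, 0], 0]

```text
time: 20.55
tcp_pos: [610.9, -9.5, 150.3]
tcp_rot: [-3.141, 0.002, 1.563]
ft_force: [-0.2, -6.8, -0.6]
finger_gap: 0.001
```

Request:
arm_command:
  rows:
    - [0, [0.0005, 0, 0], 0]
    - [0, [0, 0, 0], 0]
    - [0, [0, 0, 0], 0]
    - [0, [0, 0, 0], 0]

```text
time: 20.95
tcp_pos: [610.9, -9.5, 150.3]
tcp_rot: [-3.141, 0.003, 1.564]
ft_force: [0.1, -8.2, -1.6]
finger_gap: 0.001
```

Request:
arm_command:
  rows:
    - [0, [-0.005, 0, 0], 0]
    - [0, [-0.015, 0, 0], 0]
    - [0, [-0.03, 0, 0], 0]
    - [0, [-0.03, 0, 0], 0]
    - [0, [0, 0, -0.03], 0]
    - [0, [0, 0, -0.04], 0]
    - [0, [0, 0, -0.04], 0]
    - [0, [0, 0, 0], 0]
    - [0, [0, 0, 0], 0]
    - [0, [0, 0, 0], 0]

```text
time: 21.95
tcp_pos: [609.6, -87.6, 258.8]
tcp_rot: [-3.139, -0.002, 1.563]
ft_force: [-0.0, 1.2, -1.3]
finger_gap: 0.0
```

Run:
```python
from h import *
snap('wrist','wrist15.png');snap('scene','scene15.png')
s=arm.observe(); print({k:np.round(s[k],4) for k in ('time','tcp_pos','tcp_rot','ft_force')})
a=cv2.imread('pics/wrist15.png')[0:250,0:400]; cv2.imwrite('pics/wrist15c.png',cv2.resize(a,None,fx=2,fy=2,interpolation=cv2.INTER_CUBIC))
```

```text
{'time': np.float64(22.05), 'tcp_pos': array([609.4221, -87.6261, 258.0149]), 'tcp_rot': array([-3.1380e+00, -1.8000e-03,  1.5633e+00]), 'ft_force': array([-0.1582,  0.5743,  0.1489])}
```

View pics/wrist15c.png

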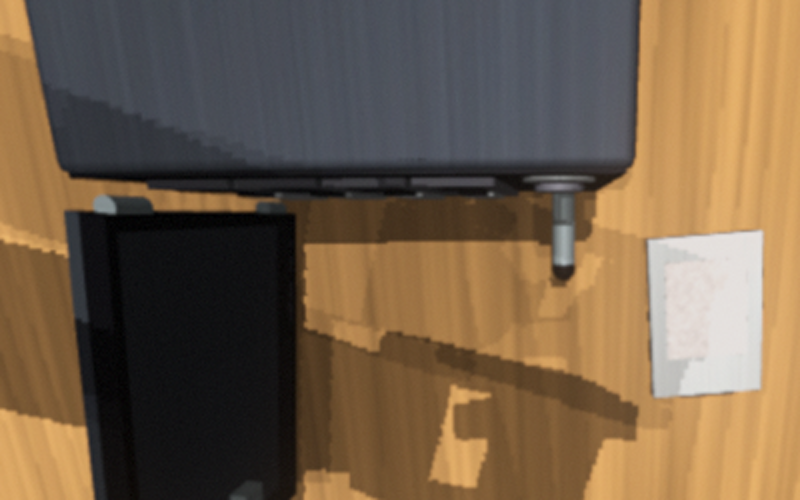

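View pics/scene15.png

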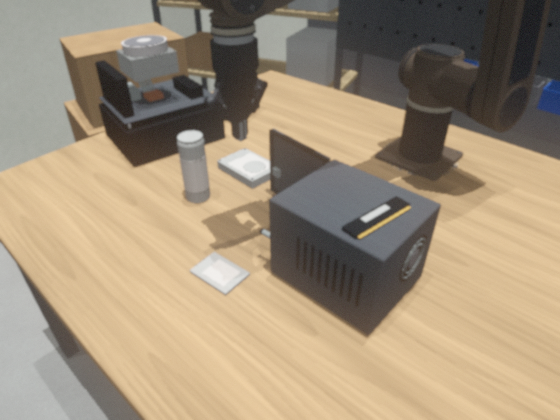

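Run:
```python
from h import *
s=arm.observe()
im=snap('wrist','wrist16.png'); s2=arm.observe(); print(s2['tcp_pos'],s2['tcp_rot'],s2['time'])
a=cv2.imread('pics/wrist16.png')[65:145,230:350]; cv2.imwrite('pics/wrist16c.png',cv2.resize(a,None,fx=6,fy=6,interpolation=cv2.INTER_CUBIC))
d=cv2.absdiff(cv2.imread('pics/scene12.png'),cv2.imread('pics/scene15.png'))[165:330,270:445].max(2); print('encl diff mean/max',d.mean(),np.percentile(d,99.5))
d=cv2.absdiff(cv2.imread('pics/scene0.png'),cv2.imread('pics/scene15.png')).max(2)
print('back part vs start',d[180:320,330:440].mean(),np.percentile(d[180:320,330:440],99.5))
```

```text
[609.53675921 -87.67641259 258.16260747] [-3.13819343e+00 -1.61789440e-03  1.56331268e+00] 22.1
encl diff mean/max 4.036502164502164 49.0
back part vs start 7.391948051948052 95.0
```

View pics/wrist16c.png

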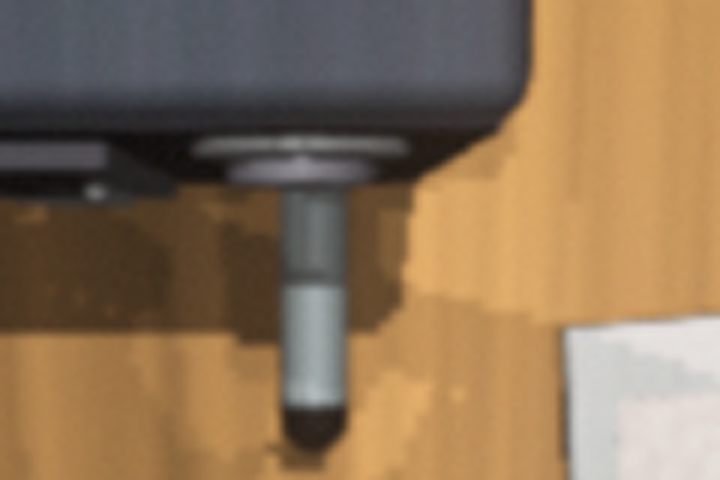

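Run:
```python
from h import *
g=lambda f:np.float32(cv2.cvtColor(cv2.imread('pics/'+f),cv2.COLOR_BGR2GRAY))
A,B=g('scene0.png'),g('scene15.png')
for n,(r0,r1,c0,c1) in dict(mem=(195,240,340,415),fan=(220,320,360,440),ssd=(248,296,185,255),can=(125,205,175,215),hd=(145,190,212,285)).items():
    a,b=A[r0:r1,c0:c1],B[r0:r1,c0:c1]
    print(n,cv2.phaseCorrelate(a,b,cv2.createHanningWindow((c1-c0,r1-r0),cv2.CV_32F)))
s=arm.observe()
print(wray(np.array([[499,128],[0,125]])/6+[230,65],185,s).round(1))
```

```text
mem ((0.4715947938785021, 0.5363750627744324), 0.944735925745081)
fan ((-0.03268021188839043, 0.0006649032846581804), 1.04099800157547)
ssd ((0.23345938912580522, 0.015728973109492728), 0.9914832829877183)
can ((0.018294014534340874, -0.06043359100771539), 0.9847185158729553)
hd ((0.4434279482196146, 0.410710117871794), 0.6331506873236762)
[[631.6   3.  185. ]
 [578.7   3.7 185. ]]
```

```bash
python3 -c "
from station import arm
print(arm.finish_job()); print(arm.observe()['time'])"
```

```text
the job is handed in; nothing more can be done
None
the job is handed in; nothing more can be done
```

The drive enclosure's power button has been pressed fully in and let go. The job was handed in at about 22 s of the 61 s allowed, with the arm clear of everything.

- **Catch:** I pushed the door at its press point with the closed fingertips, at about 3 N, until it met its stop. I then backed off 100 mm, and the wrist picture showed it ajar at about 0.25 rad.
- **Door:** I went into the gap from above and swung the door to about 1.65 rad, with at most about 1.5 N read between moves. It stayed there when I backed off.
- **Power button:** The force rose from about 0 to 5 N over some 3.5 mm of travel. It then climbed to 8 N with no further movement, which I took as the button's stop. I then let it go.

**Last checks:**
- The last wrist picture shows the button standing out as before, the plunger out and the door wide open.
- Comparing the scene before and after, the enclosure, can and SSD shifted less than 0.25 pixel. The memory and hard drive read about 0.5 pixel. I put that down to a half-pixel bias on odd-sized crops; changed shadows may also have affected the hard drive reading.
- The wrist camera put the enclosure's front edge within about 1 mm of its earlier position.
- No picture showed an indicator light, so I judged that the press counted from force and travel only.

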